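# Sweep the draughts pieces into the tray

## Task

The game is over: with the fingertips, sweep the three red draughts pieces across the mirrored console into the open-fronted wooden tray, until all three lie flat and wholly inside it. Slide them gently along the surface, without lifting or flicking them, and leave everything else where it is, the speaker's button and the box's lid included.

Things in the scene. Friction and masses are not known exactly. Their poses are not given: they have to be found in the camera images.
- piece_a_center (a point): centre (half-way up, 6 mm above the console) of one of three identical red round draughts pieces, 34 mm diameter, 12 mm thick, about 14 g, lying flat and loose on the console; it slides under a light push and stops when the push stops
- piece_b_center (a point): centre (half-way up, 6 mm above the console) of one of three identical red round draughts pieces, 34 mm diameter, 12 mm thick, about 14 g, lying flat and loose on the console; it slides under a light push and stops when the push stops
- piece_c_center (a point): centre (half-way up, 6 mm above the console) of one of three identical red round draughts pieces, 34 mm diameter, 12 mm thick, about 14 g, lying flat and loose on the console; it slides under a light push and stops when the push stops
- piece_a: the same red draughts piece a; origin at the centre of its underside, z up
- piece_b: the same red draughts piece b; origin at the centre of its underside, z up
- piece_c: the same red draughts piece c; origin at the centre of its underside, z up
- tray: low wooden three-sided tray fixed to the console: two side walls and a back wall, 8 mm thick and 28 mm high, open at the front and with no floor to climb (blue liner flush with the console). Inside it is 180 mm wide (along its x, from -90 to +90 mm) and 140 mm deep (along its y). Origin on the console surface at the centre of the inside; its y points from the open front (y = -70 mm) to the back wall's inner face (y = +70 mm); z up
- tray_mouth (a point): middle of the tray's open front edge, on the console surface; same axes as the tray
- phone_case: loose green hard silicone phone case lying on the console, open side up, 78 x 156 x 10 mm (x, y, z); origin at the centre of its underside
- remote_cover: loose clear plastic remote cover, an open-topped shell 190 x 52 x 22 mm (x, y, z); origin at the centre of its underside
- remote: loose black TV remote, 170 x 44 x 18 mm (x, y, z); origin at the centre of its underside
- pen_cup: loose aluminium pen cup, 72 mm diameter, 100 mm high, with pens standing up to about 155 mm; origin at the centre of its underside
- dish: loose white porcelain trinket dish, 90 mm rim diameter, 25 mm high; origin at the centre of its underside
- box_lid (a joint): hinged lid of a fixed dark wooden box at the back of the console, 110 x 170 x 65 mm (x, y, z) plus an 8 mm lid with a small brass knob on it, standing behind the work; rad: 0 closed, growing as it opens
- speaker_button (a joint): white press button on top of a fixed grey rechargeable speaker at the back of the console, 85 x 200 x 102 mm (x, y, z), standing beside the box; m: 0 released, 0.004 fully pressed
There are look-alikes about, which are no part of the job. Leave any pink look-alike of the piece_b alone.

How it is judged:
By the outcome, as a careful person would: the job done as asked, in the order asked, and still so for the second after the job is handed in, with the robot touching nothing.
It also fails if it takes over 67 s, if anything falls off the work surface, if the arm or the gripper's body presses on something with over 40 N, if the wrist force passes 120 N, or if a joint passes its speed limit or range.

## Robot

A 6-joint arm with a two-finger parallel gripper is mounted at the origin on the work surface. World frame = base frame: x ahead of the robot, y to its left, z up, the work surface at z = 0. Lengths are in mm, angles in degrees, forces in N, time in s.
With the tool pointing down it reaches from about 350 to 850 mm from the base axis. Payload 8.1 kg.
Tool frame: the origin (TCP) lies at the very end of the fingers, on their centre line; the grasp point (between the pads) lies grip_depth behind it (grip_depth is the distance from the TCP to the grasp point, in mm); z points along the fingers, y is the direction in which the jaws open and shut (so a half turn about z gives the same grasp; the last joint's range is limited). The gripper opens to 85 mm and grips with 20 to 120 N. Pads are 22 mm wide; open, the fingers measure 114 mm over their backs; the gripper's body (76 mm by 85 mm) begins 54 mm behind the grasp point. The pads swing forward as they close: fully open they stand 13 mm farther back than shut.
Start: joints at [62.143, 7.471, 85.268, -0, 87.261, -4.893], TCP at [234.073, 552.463, 231.292] pointing down, gripper open.
Joint ranges: [-169.43, 169.43], [-51.17, 129.36], [1.28, 143.12], [-76.62, 256.62], [0, 156.53], [-152.29, 152.29]. Speed limits (degrees/s): [136.94, 136.94, 159.86, 180, 180, 180].

## Interface

Orientations are given as [roll, pitch, yaw] about the fixed x, y, z axes, in that order (R = Rz(yaw) Ry(pitch) Rx(roll)).
In Python, from bench import * gives the robot as it stands.
- The arm moves only by the tool step_arm, never from a script. Its argument "plan" is a list of rows, each an object of numbers: "grip": the finger opening in cm, from 0 to 8.54; "tx", "ty", "tz": the shift along the tool's x, y, z in cm; "ax", "ay", "az": the turn, a rotation vector about the tool's x, y, z in degrees. In form: [{"grip": .., "tx": .., "ty": .., "tz": .., "ax": .., "ay": .., "az": ..}, ...]. A call has 1 to 8 rows; each row shifts and turns the commanded pose from where the row before left it, along the tool's axes as they then stand; what a row does not reach is not made up. A row lasts 1/12 s, in which the tool goes at most 41.7 mm and 7.16 degrees, less where a joint would pass 70% of its speed; a pose out of reach is approached as far as the arm can. A call with a gripper value outside its range is refused whole. The fingers move at their own pace and stop on an object; "newtons" is the grip in N (left out, the last holds). Time passes only in rows, so rows that do not move let the fingers close. It gives the time, the measured TCP pose, the force and the opening at its end, in the units of the state.
- sense(): the state, without advancing time (a new reading comes with each control period).
- snapshot(name): name is "scene" or "top" or "wrist"; returns the picture (400x640x3 uint8, red, green, blue); there is no depth.
- camera_model(name): a dict with "intrinsics" (3x3 intrinsics, pixels), "pose" (4x4, takes a point from camera to world coordinates); the wrist camera has in their place "T_tool_cam" (4x4, takes a point from camera to tool coordinates, whose origin is the TCP and whose axes are the flange's). Camera axes: x right, y down, z forward; pixel columns grow to the right and rows downward; lengths in mm; the calibration is good to about 2 mm. A picture is of the moment at which its call begins: read the wrist's pose just before it. camera_model takes no time and is no camera call.
- hand_in(): hands the job in, once; it reports no verdict.
The state is a dict: "time": time; "joint_pos": joint angles; "qd": joint speeds; "joint_efforts": joint torques, N m; "tool_pos": TCP position; "tcp_rot": TCP orientation; "ft_force": force on the tool from outside, world axes, zero at the start; "wrist_torque": the same for the moment, N m; "finger_gap": finger opening in mm.
Only numpy, scipy, OpenCV 4.12 (cv2) and the standard library are available. Lean on these libraries where they do the work, as an engineer would, in place of code of your own. Each camera call takes 0.05 s, during which the arm holds its last target.

## Working session

There is one attempt and no reset: what is moved stays moved. The work goes in short steps, Python scripts to look and compute and a tool call to move; the robot and the scene stay as the last step left them, time stands still between calls to the robot, and variables do not carry over. Pictures are saved under pics/ and viewed, and the job is handed in when it is done.

Besides the shell and the picture viewer there is one more tool, called as name(argument=value, ...) on one line, values as JSON. step_arm: Moves the arm, as the interface text tells. Its arguments: {"type":"object","properties":{"plan":{"type":"array","items":{"type":"object","properties":{"grip":{"type":"number"},"tx":{"type":"number"},"ty":{"type":"number"},"tz":{"type":"number"},"ax":{"type":"number"},"ay":{"type":"number"},"az":{"type":"number"}}}},"newtons":{"type":"number"}},"required":["plan"]}

```bash
mkdir -p pics; ls; python3 - <<'E'
from bench import *
import cv2
print(sense())
for n in ("scene","top"):
    im=snapshot(n); cv2.imwrite(f"pics/{n}0.png",im[:,:,::-1]); print(n,camera_model(n))
print(camera_model("wrist"))
E
```

```text
pics
{'time': 0.0, 'joint_pos': array([ 6.21432786e+01,  7.51432453e+00,  8.53295402e+01,  7.82250259e-04,
        8.72615724e+01, -4.89231654e+00]), 'qd': array([ 0.0933203 ,  0.05340134, -0.0227984 ,  0.05133301, -0.07362797,
        0.00780474]), 'joint_efforts': array([-1.05841405e-04, -5.69388199e+01, -5.00559890e+01, -2.20665838e-04,
        1.45754145e-02, -4.71458043e-05]), 'tool_pos': array([233.80550779, 551.97460538, 230.25010057]), 'tcp_rot': array([-1.79895014e+02, -9.77046393e-03,  1.57035548e+02]), 'ft_force': array([0.18031498, 0.29330834, 0.30656151]), 'wrist_torque': array([-0.02622947, -0.02563026,  0.02237748]), 'finger_gap': 85.35850495562104}
scene {'intrinsics': array([[484.6310622 ,   0.        , 319.78281291],
       [  0.        , 484.6310622 , 189.9685593 ],
       [  0.        ,   0.        ,   1.        ]]), 'pose': array([[ 9.02379315e-01,  3.53746987e-01, -2.46119162e-01,
         9.19481984e+02],
       [ 4.30919698e-01, -7.46589804e-01,  5.06864754e-01,
        -7.63659533e+02],
       [-4.44817707e-03, -5.63441864e-01, -8.26143740e-01,
         1.179
[... 448 characters left out ...]
],
       [ 5.55531704e-03, -1.56275807e-01, -9.87697834e-01,
         9.32909506e+02],
       [ 0.00000000e+00,  0.00000000e+00,  0.00000000e+00,
         1.00000000e+00]])}
{'intrinsics': array([[322.23667886,   0.        , 314.16491214],
       [  0.        , 322.23667886, 200.12719803],
       [  0.        ,   0.        ,   1.        ]]), 'T_tool_cam': array([[-2.42447417e-04, -9.48877800e-01, -3.15643569e-01,
         8.04631543e+01],
       [ 9.99999661e-01, -4.78407067e-04,  6.70067541e-04,
        -1.39241132e+00],
       [-7.86818328e-04, -3.15643299e-01,  9.48877594e-01,
        -1.41959197e+02],
       [ 0.00000000e+00,  0.00000000e+00,  0.00000000e+00,
         1.00000000e+00]])}
```

View pics/scene0.png

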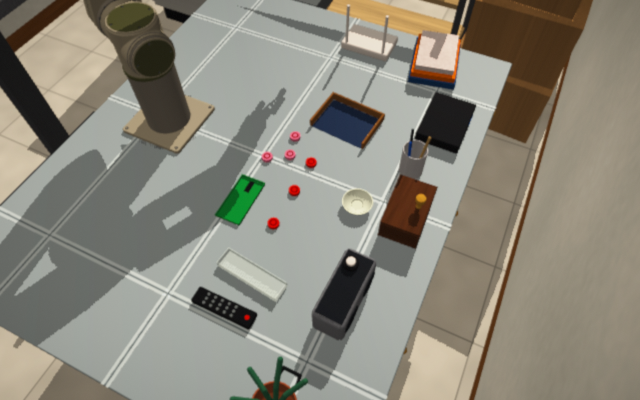

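View pics/top0.png

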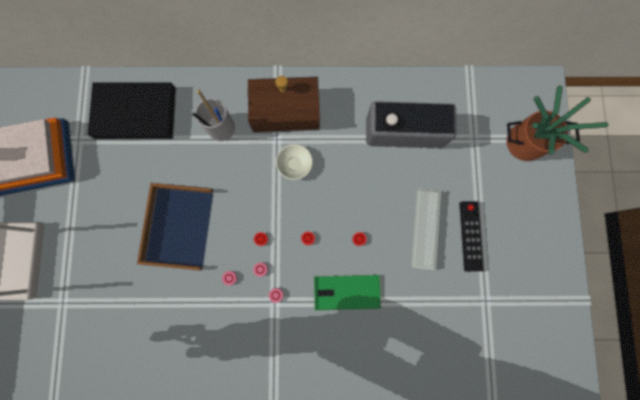

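The top view shows the three red pieces in a row at (261,239), (308,238) and (360,239). The pink look-alikes are at (229,278), (261,269) and (276,295). The tray opens towards the pieces (image right). Next I'll measure positions and enlarge the crop.

```bash
cat > h.py <<'E'
import numpy as np, cv2
from bench import *
def px2w(n,u,v,z):
    m=camera_model(n);K=m["intrinsics"];T=m["pose"]
    d=T[:3,:3]@np.linalg.solve(K,[u,v,1.]);o=T[:3,3]
    return (o+d*(z-o[2])/d[2]).round(1)
def w2px(n,p):
    m=camera_model(n);K=m["intrinsics"];T=m["pose"]
    c=K@(T[:3,:3].T@(np.array(p,float)-T[:3,3]));return (c[:2]/c[2]).round(1)
def blobs(im,n,z=6,pr=True):
    h=cv2.cvtColor(im,cv2.COLOR_RGB2HSV)
    red=(((h[...,0]<6)|(h[...,0]>172))&(h[...,1]>120)&(h[...,2]>90)).astype(np.uint8)
    k,l,s,c=cv2.connectedComponentsWithStats(red)
    out=[]
    for i in range(1,k):
        if s[i,4]>25:
            mh=im[l==i].mean(0).round()
            w=px2w(n,*c[i],z); out.append((c[i].round(1),s[i,4],w,mh))
            if pr: print(n,c[i].round(1),s[i].tolist(),w,mh)
    return out
E
python3 - <<'E'
from h import *
for n in("scene","top"):
    im=cv2.imread(f"pics/{n}0.png")[:,:,::-1].copy(); blobs(im,n)
t=cv2.imread("pics/top0.png")
cv2.imwrite("pics/crop_top.png",cv2.resize(t[140:320,120:400],None,fx=2.85,fy=2.85,interpolation=cv2.INTER_CUBIC))
s=cv2.imread("pics/scene0.png")
cv2.imwrite("pics/crop_sc.png",cv2.resize(s[80:250,210:410],None,fx=3.5,fy=3.5,interpolation=cv2.INTER_CUBIC))
E
```

```text
scene [294.9 136. ] [291, 132, 9, 9, 69] [409.1 109.7   6. ] [197.  82. 102.]
scene [289.8 154.4] [285, 150, 10, 10, 71] [428.8  36.7   6. ] [200.  84. 104.]
scene [266.7 156.6] [262, 152, 10, 10, 72] [368.6  -1.2   6. ] [199.  83. 103.]
scene [310.7 162.1] [306, 157, 11, 11, 97] [500.4  37.5   6. ] [185.  26.  21.]
scene [293.9 190.1] [289, 185, 11, 11, 104] [501.4 -76.6   6. ] [184.  22.  17.]
scene [273.1 222.9] [267, 217, 13, 12, 114] [ 499.5 -200.3    6. ] [186.  20.  16.]
scene [246.5 317. ] [244, 315, 6, 5, 26] [ 569.9 -466.9    6. ] [164.  11.   6.]
top [470.3 207.1] [468, 205, 6, 6, 29] [ 575.3 -477.6    6. ] [129.  30.  28.]
top [260.4 238.7] [254, 233, 14, 13, 143] [500.   34.4   6. ] [159.  41.  37.]
top [307.8 238. ] [301, 232, 14, 13, 143] [501.3 -79.7   6. ] [161.  44.  41.]
top [359.1 238.7] [353, 232, 14, 14, 145] [ 499.  -203.6    6. ] [160.  42.  38.]
top [259.7 269. ] [255, 265, 10, 10, 63] [428.1  34.6   6. ] [167.  81.  97.]
top [228.7 277.9] [224, 274, 10, 9, 67] [407.5 107.8   6. ] [166.  81.  97.]
top [275.4 295. ] [271, 290, 10, 10, 65] [367.7  -3.3   6. ] [167.  82.  98.]
```

View pics/crop_top.png

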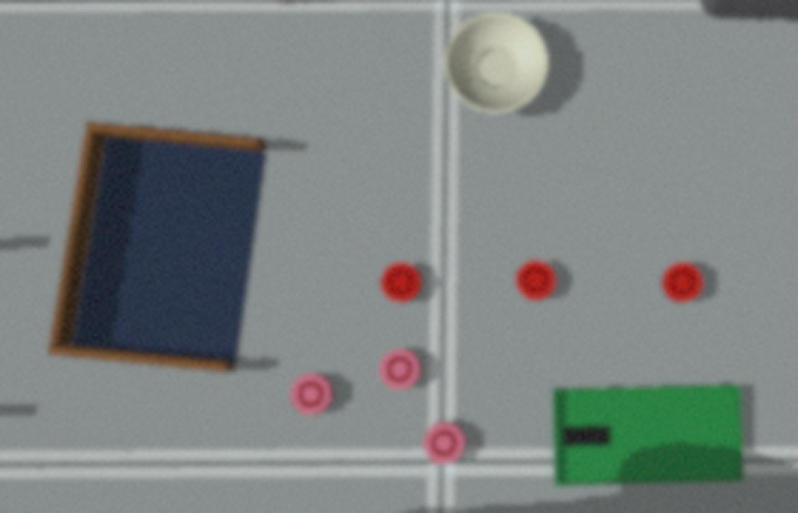

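View pics/crop_sc.png

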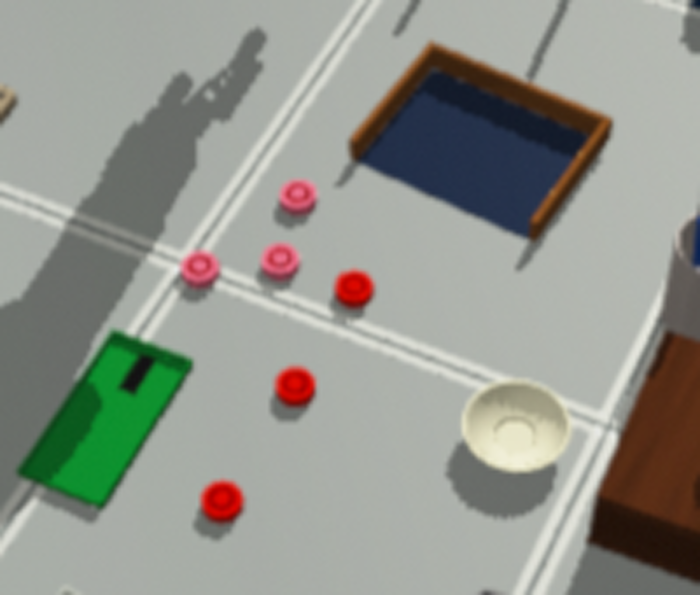

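```bash
python3 - <<'E'
from h import *
from scipy.optimize import least_squares
top=[((87,123),(98,78)),((264,140),(98,-70)),((51,352),(-98,78)),((232,371),(-98,-70))]
sc=[((432,44),(-98,78)),((350,144),(-98,-70)),((610,122),(98,78)),((532,220),(98,-70))]
obs=[("top",120+u/2.85,140+v/2.85,l) for (u,v),l in top]+[("scene",210+u/3.5,80+v/3.5,l) for (u,v),l in sc]
for z in [[o for o in obs if o[0]=="top"],[o for o in obs if o[0]=="scene"],obs]:
    def f(p):
        r=[]
        for n,u,v,(a,b) in z:
            c,s=np.cos(p[2]),np.sin(p[2])
            r+=list(w2px(n,(p[0]+c*a-s*b,p[1]+s*a+c*b,28))-[u,v])
        return r
    r=least_squares(f,[500,230,0.],diff_step=1e-2); print(r.x[:2],np.degrees(r.x[2]),np.abs(r.fun).max())
for n,u,v,l in obs: print(n,px2w(n,u,v,28),l)
for q in [(265,150),(233,362)]: print(px2w("top",120+q[0]/2.85,140+q[1]/2.85,0))
print("dish",px2w("top",294,162,25),"phone",[px2w("top",120+a/2.85,140+b/2.85,10) for a,b in((555,387),(742,385),(743,482),(556,484))],"cover",px2w("top",427,230,22))
E
```

```text
[530.01200702 227.6504927 ] 0.0 4.39122807017543
[534.10569537 231.19109124] 0.0 4.699999999999989
[531.71962657 228.3606296 ] 0.0 5.228571428571456
top [632.7 297.8  28. ] (98, 78)
top [617.7 148.2  28. ] (98, -70)
top [442.2 314.8  28. ] (-98, 78)
top [426.4 166.7  28. ] (-98, -70)
scene [448.1 317.1  28. ] (-98, 78)
scene [433.8 169.2  28. ] (-98, -70)
scene [637.8 295.5  28. ] (98, 78)
scene [618.2 157.2  28. ] (98, -70)
[614.1 154.6   0. ]
[433.2 174.4   0. ]
dish [684.9 -46.4  25. ] phone [array([411.8, -96.2,  10. ]), array([ 412.8, -251.7,   10. ]), array([ 334.7, -250.2,   10. ]), array([333.8, -96.9,  10. ])] cover [ 518.3 -364.    22. ]
```

Both views agree to about 3 mm.

- **Pieces:** A ≈ (500, 36), B ≈ (501, -78), C ≈ (499.5, -202).
- **Tray:** centre ≈ (532, 229), yaw ≈ -6.1°, mouth ≈ (524, 160). The corner spacings match the stated 196 x 148 mm outer size.
- **Red or pink:** the crop shows solid red pieces against paler pink, ringed ones. The pinks near the lane are at x ≤ 430, so they stay clear.

I'll use the fingertips about 18 mm apart as a cradle and push nearest first: A to (490, 268), B to (543, 268), C to (515, 212).

step_arm(plan=[{"grip": 1.8, "tz": 1.2, "az": 7.1}, {"grip": 1.8, "tz": 1.2, "az": 7.1}, {"grip": 1.8, "tz": 1.2, "az": 7.1}, {"grip": 1.8, "tz": 1.2, "az": 7.1}, {"grip": 1.8, "tz": 1.2, "az": 7.1}, {"grip": 1.8, "tz": 1.2, "az": 7.1}, {"grip": 1.8, "tz": 1.2, "az": 7.1}, {"grip": 1.8, "tz": 1.2, "az": 7.1}])

```text
invalid input
```

step_arm(plan=[{"az": 3.9}, {"az": 3.9}, {}, {}])

```text
invalid input
```

step_arm(plan=[{"grip": 1.8, "tx": 0, "ty": 0, "tz": 1.2, "ax": 0, "ay": 0, "az": 7.1}, {"grip": 1.8, "tx": 0, "ty": 0, "tz": 1.2, "ax": 0, "ay": 0, "az": 7.1}, {"grip": 1.8, "tx": 0, "ty": 0, "tz": 1.2, "ax": 0, "ay": 0, "az": 7.1}, {"grip": 1.8, "tx": 0, "ty": 0, "tz": 1.2, "ax": 0, "ay": 0, "az": 7.1}, {"grip": 1.8, "tx": 0, "ty": 0, "tz": 1.2, "ax": 0, "ay": 0, "az": 7.1}, {"grip": 1.8, "tx": 0, "ty": 0, "tz": 1.2, "ax": 0, "ay": 0, "az": 7.1}, {"grip": 1.8, "tx": 0, "ty": 0, "tz": 1.2, "ax": 0, "ay": 0, "az": 7.1}, {"grip": 1.8, "tx": 0, "ty": 0, "tz": 1.2, "ax": 0, "ay": 0, "az": 7.1}])

```text
time: 0.77
tool_pos: [233.9, 552.1, 134.1]
tcp_rot: [-180.0, 0.0, 99.9]
ft_force: [0.0, -0.3, -0.6]
finger_gap: 18.4
```

step_arm(plan=[{"grip": 1.8, "tx": 0, "ty": 0, "tz": 0, "ax": 0, "ay": 0, "az": 3.85}, {"grip": 1.8, "tx": 0, "ty": 0, "tz": 0, "ax": 0, "ay": 0, "az": 3.85}, {"grip": 1.8, "tx": -3.6, "ty": 1.5, "tz": 0, "ax": 0, "ay": 0, "az": 0}, {"grip": 1.8, "tx": -3.6, "ty": 1.5, "tz": 0, "ax": 0, "ay": 0, "az": 0}, {"grip": 1.8, "tx": -3.6, "ty": 1.5, "tz": 0, "ax": 0, "ay": 0, "az": 0}, {"grip": 1.8, "tx": -3.6, "ty": 1.5, "tz": 0, "ax": 0, "ay": 0, "az": 0}, {"grip": 1.8, "tx": -3.6, "ty": 1.5, "tz": 0, "ax": 0, "ay": 0, "az": 0}, {"grip": 1.8, "tx": -3.6, "ty": 1.5, "tz": 0, "ax": 0, "ay": 0, "az": 0}])

```text
time: 1.43
tool_pos: [333.6, 338.8, 134.8]
tcp_rot: [-180.0, 0.0, 92.6]
ft_force: [1.1, 0.3, -0.9]
finger_gap: 17.9
```

step_arm(plan=[{"grip": 1.8, "tx": -3.6, "ty": 1.5, "tz": 0, "ax": 0, "ay": 0, "az": 0}, {"grip": 1.8, "tx": -3.6, "ty": 1.5, "tz": 0, "ax": 0, "ay": 0, "az": 0}, {"grip": 1.8, "tx": -3.6, "ty": 1.5, "tz": 0, "ax": 0, "ay": 0, "az": 0}, {"grip": 1.8, "tx": -3.6, "ty": 1.5, "tz": 0, "ax": 0, "ay": 0, "az": 0}, {"grip": 1.8, "tx": -3.6, "ty": 1.5, "tz": 0, "ax": 0, "ay": 0, "az": 0}, {"grip": 1.8, "tx": -3.6, "ty": 1.5, "tz": 0, "ax": 0, "ay": 0, "az": 0}, {"grip": 1.8, "tx": 0, "ty": 0, "tz": 0, "ax": 0, "ay": 0, "az": 0}, {"grip": 1.8, "tx": 0, "ty": 0, "tz": 0, "ax": 0, "ay": 0, "az": 0}])

```text
time: 2.1
tool_pos: [433.5, 126.9, 135.0]
tcp_rot: [-180.0, 0.0, 92.3]
ft_force: [-0.8, -0.3, 0.0]
finger_gap: 17.7
```

step_arm(plan=[{"grip": 1.8, "tx": -3.62, "ty": 1.53, "tz": 0, "ax": 0, "ay": 0, "az": 0}, {"grip": 1.8, "tx": -3.62, "ty": 1.53, "tz": 0, "ax": 0, "ay": 0, "az": 0}, {"grip": 1.8, "tx": -3.62, "ty": 1.53, "tz": 0, "ax": 0, "ay": 0, "az": 0}, {"grip": 1.8, "tx": -3.62, "ty": 1.53, "tz": 0, "ax": 0, "ay": 0, "az": 0}, {"grip": 1.8, "tx": 0, "ty": 0, "tz": 3, "ax": 0, "ay": 0, "az": 0}, {"grip": 1.8, "tx": 0, "ty": 0, "tz": 3, "ax": 0, "ay": 0, "az": 0}, {"grip": 1.8, "tx": 0, "ty": 0, "tz": 3, "ax": 0, "ay": 0, "az": 0}, {"grip": 1.8, "tx": 0, "ty": 0, "tz": 0, "ax": 0, "ay": 0, "az": 0}])

```text
time: 2.77
tool_pos: [495.2, -11.3, 38.7]
tcp_rot: [-179.4, -0.1, 92.6]
ft_force: [-2.2, -0.3, -0.8]
finger_gap: 18.0
```

```bash
python3 - <<'E'
from h import *
s=sense(); print(s['tool_pos'],s['tcp_rot'],s['finger_gap'],s['ft_force'])
im=snapshot("wrist"); cv2.imwrite("pics/w1.png",im[:,:,::-1])
# wrist pixel measure of red blobs
from scipy.spatial.transform import Rotation as R
m=camera_model("wrist");K=m["intrinsics"];T=np.eye(4);T[:3,:3]=R.from_euler("xyz",s['tcp_rot'],degrees=True).as_matrix();T[:3,3]=s['tool_pos'];T=T@m["T_tool_cam"]
h=cv2.cvtColor(im,cv2.COLOR_RGB2HSV)
red=(((h[...,0]<6)|(h[...,0]>172))&(h[...,1]>120)&(h[...,2]>90)).astype(np.uint8)
k,l,st,c=cv2.connectedComponentsWithStats(red)
for i in range(1,k):
    if st[i,4]>100:
        d=T[:3,:3]@np.linalg.solve(K,[*c[i],1.]);o=T[:3,3]
        print(c[i].round(),st[i].tolist(),(o+d*(6-o[2])/d[2]).round(1),im[l==i].mean(0).round())
E
```

```text
[495.20745412 -11.25082223  38.73813104] [-1.79379238e+02 -1.31059517e-01  9.25851506e+01] 17.963977201673895 [-2.21360587 -0.33592375 -0.77316181]
[135.  15.] [111, 0, 48, 25, 183] [403.2 100.3   6. ] [112.  49.  59.]
[134.   9.] [118, 0, 33, 17, 130] [403.2 102.6   6. ] [113.  49.  59.]
[325. 161.] [294, 129, 63, 64, 3095] [498.7  33.4   6. ] [126.  21.  17.]
[189. 157.] [168, 137, 43, 41, 944] [424.1  32.1   6. ] [109.  36.  43.]
[ 88. 218.] [68, 200, 41, 37, 724] [362.   -6.7   6. ] [110.  40.  48.]
[316. 331.] [293, 304, 48, 54, 1648] [499.2 -80.7   6. ] [115.  19.  16.]
```

View pics/w1.png

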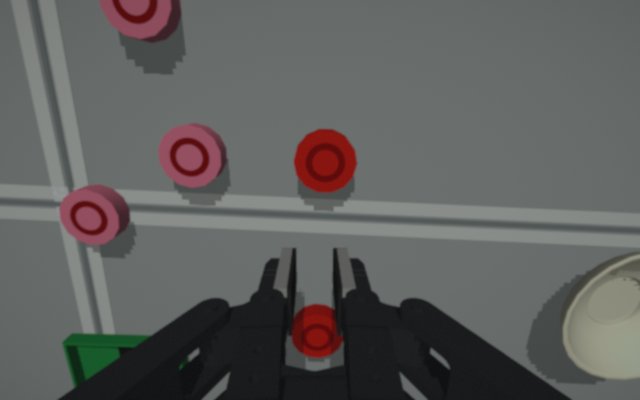

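The wrist view shows A (red) at (325,161), straight ahead of the fingertips at (288–340, 250). The pinks sit off to the left. Now I'll let the arm settle and descend.

step_arm(plan=[{"grip": 1.8, "tx": 0, "ty": 0.3, "tz": 1.5, "ax": 0, "ay": 0, "az": 0}, {"grip": 1.8, "tx": 0, "ty": 0, "tz": 1.0, "ax": 0, "ay": 0, "az": 0}, {"grip": 1.8, "tx": 0, "ty": 0, "tz": 0, "ax": 0, "ay": 0, "az": 0}, {"grip": 1.8, "tx": 0, "ty": 0, "tz": 0, "ax": 0, "ay": 0, "az": 0}])

```text
time: 3.15
tool_pos: [503.6, -12.4, 21.1]
tcp_rot: [-180.0, -0.0, 92.6]
ft_force: [0.1, 0.2, -0.5]
finger_gap: 17.8
```

step_arm(plan=[{"grip": 1.8, "tx": 0, "ty": -0.3, "tz": 0.8, "ax": 0, "ay": 0, "az": 0}, {"grip": 1.8, "tx": 0, "ty": 0, "tz": 0.7, "ax": 0, "ay": 0, "az": 0}, {"grip": 1.8, "tx": 0, "ty": 0, "tz": 0.1, "ax": 0, "ay": 0, "az": 0}, {"grip": 1.8, "tx": 0, "ty": 0, "tz": 0, "ax": 0, "ay": 0, "az": 0}, {"grip": 1.8, "tx": 0, "ty": 0, "tz": 0, "ax": 0, "ay": 0, "az": 0}])

```text
time: 3.57
tool_pos: [500.4, -13.1, 4.2]
tcp_rot: [-180.0, -0.0, 92.5]
ft_force: [-0.4, -1.8, -0.3]
finger_gap: 18.1
```

step_arm(plan=[{"grip": 1.8, "tx": 0.5, "ty": 0, "tz": 0, "ax": 0, "ay": 0, "az": 0}, {"grip": 1.8, "tx": 0.5, "ty": 0, "tz": 0, "ax": 0, "ay": 0, "az": 0}, {"grip": 1.8, "tx": 0.5, "ty": 0, "tz": 0, "ax": 0, "ay": 0, "az": 0}, {"grip": 1.8, "tx": 0.5, "ty": 0, "tz": 0, "ax": 0, "ay": 0, "az": 0}, {"grip": 1.8, "tx": 0.5, "ty": 0, "tz": 0, "ax": 0, "ay": 0, "az": 0}, {"grip": 1.8, "tx": 0.5, "ty": 0, "tz": 0, "ax": 0, "ay": 0, "az": 0}, {"grip": 1.8, "tx": 0.5, "ty": 0, "tz": 0, "ax": 0, "ay": 0, "az": 0}, {"grip": 1.8, "tx": 0.5, "ty": 0, "tz": 0, "ax": 0, "ay": 0, "az": 0}])

```text
time: 4.23
tool_pos: [498.8, 27.4, 4.3]
tcp_rot: [180.0, 0.0, 92.6]
ft_force: [-0.9, -0.7, 1.4]
finger_gap: 18.0
```

```bash
cat > wr.py <<'E'
from h import *
import sys
from scipy.spatial.transform import Rotation as R
def look(name):
    s=sense(); print(s['time'],s['tool_pos'].round(1),s['tcp_rot'].round(1),s['ft_force'].round(1))
    im=snapshot("wrist"); cv2.imwrite(f"pics/{name}.png",im[:,:,::-1])
    m=camera_model("wrist");K=m["intrinsics"];T=np.eye(4);T[:3,:3]=R.from_euler("xyz",s['tcp_rot'],degrees=True).as_matrix();T[:3,3]=s['tool_pos'];T=T@m["T_tool_cam"]
    h=cv2.cvtColor(im,cv2.COLOR_RGB2HSV)
    red=(((h[...,0]<6)|(h[...,0]>172))&(h[...,1]>190)&(h[...,2]>50)).astype(np.uint8)
    k,l,st,c=cv2.connectedComponentsWithStats(red)
    for i in range(1,k):
        if st[i,4]>300:
            d=T[:3,:3]@np.linalg.solve(K,[*c[i],1.]);o=T[:3,3]
            print(c[i].round(),st[i].tolist(),(o+d*(8-o[2])/d[2]).round(1))
look(sys.argv[1])
E
python3 wr.py w2
```

```text
4.2333 [498.8  27.4   4.3] [180.    0.   92.6] [-0.9 -0.7  1.4]
[89. 83.] [63, 57, 53, 53, 872] [404.5 106.9   8. ]
[314. 219.] [279, 183, 72, 72, 4086] [497.5  52.    8. ]
[160. 251.] [138, 233, 43, 38, 490] [424.8  32.3   8. ]
[ 47. 314.] [27, 299, 41, 32, 382] [363.7  -6.    8. ]
```

View pics/w2.png

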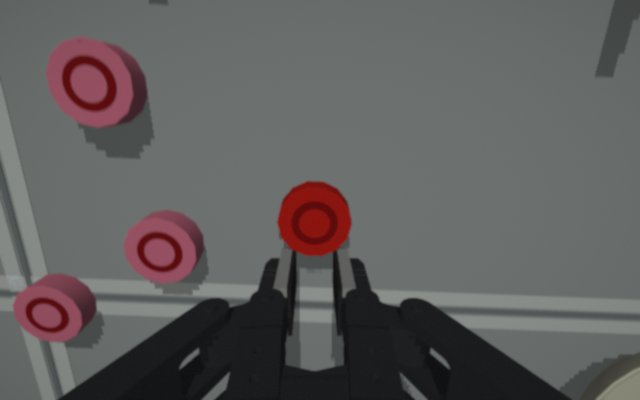

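A sits in the cradle (314,219), with its centre about 24.6 mm ahead of the TCP as predicted. I'll continue the slide.

step_arm(plan=[{"grip": 1.8, "tx": 0.6, "ty": 0, "tz": 0, "ax": 0, "ay": 0, "az": 0}, {"grip": 1.8, "tx": 0.7, "ty": 0, "tz": 0, "ax": 0, "ay": 0, "az": 0}, {"grip": 1.8, "tx": 0.8, "ty": 0, "tz": 0, "ax": 0, "ay": 0, "az": 0}, {"grip": 1.8, "tx": 0.8, "ty": 0, "tz": 0, "ax": 0, "ay": 0, "az": 0}, {"grip": 1.8, "tx": 0.8, "ty": 0, "tz": 0, "ax": 0, "ay": 0, "az": 0}, {"grip": 1.8, "tx": 0.8, "ty": 0, "tz": 0, "ax": 0, "ay": 0, "az": 0}, {"grip": 1.8, "tx": 0.8, "ty": 0, "tz": 0, "ax": 0, "ay": 0, "az": 0}, {"grip": 1.8, "tx": 0.8, "ty": 0, "tz": 0, "ax": 0, "ay": 0, "az": 0}])

```text
time: 4.95
tool_pos: [496.0, 88.7, 4.3]
tcp_rot: [-180.0, -0.0, 92.5]
ft_force: [0.1, 0.3, -0.1]
finger_gap: 17.6
```

step_arm(plan=[{"grip": 1.8, "tx": 0.8, "ty": 0, "tz": 0, "ax": 0, "ay": 0, "az": 0}, {"grip": 1.8, "tx": 0.8, "ty": 0, "tz": 0, "ax": 0, "ay": 0, "az": 0}, {"grip": 1.8, "tx": 0.8, "ty": 0, "tz": 0, "ax": 0, "ay": 0, "az": 0}, {"grip": 1.8, "tx": 0.8, "ty": 0, "tz": 0, "ax": 0, "ay": 0, "az": 0}, {"grip": 1.8, "tx": 0.8, "ty": 0, "tz": 0, "ax": 0, "ay": 0, "az": 0}, {"grip": 1.8, "tx": 0.8, "ty": 0, "tz": 0, "ax": 0, "ay": 0, "az": 0}, {"grip": 1.8, "tx": 0.8, "ty": 0, "tz": 0, "ax": 0, "ay": 0, "az": 0}, {"grip": 1.8, "tx": 0.8, "ty": 0, "tz": 0, "ax": 0, "ay": 0, "az": 0}])

```text
time: 5.62
tool_pos: [493.2, 152.5, 4.3]
tcp_rot: [-180.0, 0.0, 92.5]
ft_force: [0.5, -0.5, 0.5]
finger_gap: 18.3
```

```bash
python3 wr.py w3
```

```text
5.6167 [493.2 152.5   4.3] [-180.     0.    92.5] [ 0.5 -0.5  0.5]
[314. 218.] [278, 182, 73, 73, 4188] [492.  177.3   8. ]
```

View pics/w3.png

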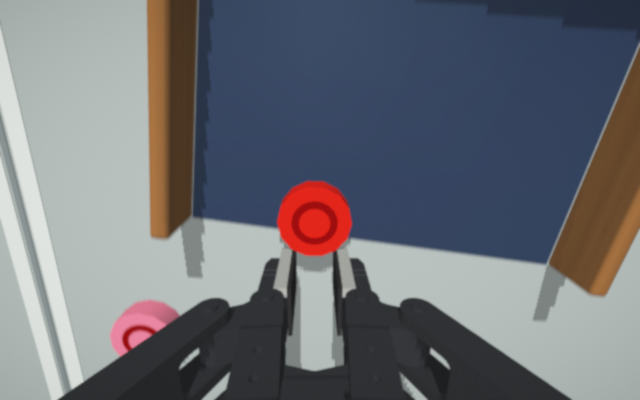

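A is crossing the tray's front edge, between the walls seen at x≈190 and x≈550 px. I'll push it in deep and then back out.

step_arm(plan=[{"grip": 1.8, "tx": 0.8, "ty": 0, "tz": 0, "ax": 0, "ay": 0, "az": 0}, {"grip": 1.8, "tx": 0.8, "ty": 0, "tz": 0, "ax": 0, "ay": 0, "az": 0}, {"grip": 1.8, "tx": 0.8, "ty": 0, "tz": 0, "ax": 0, "ay": 0, "az": 0}, {"grip": 1.8, "tx": 0.8, "ty": 0, "tz": 0, "ax": 0, "ay": 0, "az": 0}, {"grip": 1.8, "tx": 0.8, "ty": 0, "tz": 0, "ax": 0, "ay": 0, "az": 0}, {"grip": 1.8, "tx": 0.8, "ty": 0, "tz": 0, "ax": 0, "ay": 0, "az": 0}, {"grip": 1.8, "tx": 0.8, "ty": 0, "tz": 0, "ax": 0, "ay": 0, "az": 0}, {"grip": 1.8, "tx": 0.8, "ty": 0, "tz": 0, "ax": 0, "ay": 0, "az": 0}])

```text
time: 6.33
tool_pos: [490.4, 216.5, 4.3]
tcp_rot: [-180.0, -0.0, 92.5]
ft_force: [-0.6, 1.0, -1.1]
finger_gap: 17.9
```

step_arm(plan=[{"grip": 1.8, "tx": 0.8, "ty": 0, "tz": 0, "ax": 0, "ay": 0, "az": 0}, {"grip": 1.8, "tx": 0.6, "ty": 0, "tz": 0, "ax": 0, "ay": 0, "az": 0}, {"grip": 1.8, "tx": 0.4, "ty": 0, "tz": 0, "ax": 0, "ay": 0, "az": 0}, {"grip": 1.8, "tx": 0.3, "ty": 0, "tz": 0, "ax": 0, "ay": 0, "az": 0}, {"grip": 1.8, "tx": 0.2, "ty": 0, "tz": 0, "ax": 0, "ay": 0, "az": 0}, {"grip": 1.8, "tx": 0, "ty": 0, "tz": 0, "ax": 0, "ay": 0, "az": 0}, {"grip": 1.8, "tx": -1.0, "ty": 0, "tz": 0, "ax": 0, "ay": 0, "az": 0}, {"grip": 1.8, "tx": -2.0, "ty": 0, "tz": 0, "ax": 0, "ay": 0, "az": 0}])

```text
time: 7.0
tool_pos: [490.8, 209.1, 4.4]
tcp_rot: [180.0, -0.0, 92.6]
ft_force: [0.0, 0.7, 0.5]
finger_gap: 18.0
```

```bash
python3 wr.py w4
```

```text
7.0 [490.8 209.1   4.4] [180.   -0.   92.6] [0.  0.7 0.5]
[314. 160.] [276, 122, 77, 77, 4630] [488.3 261.1   8. ]
```

View pics/w4.png

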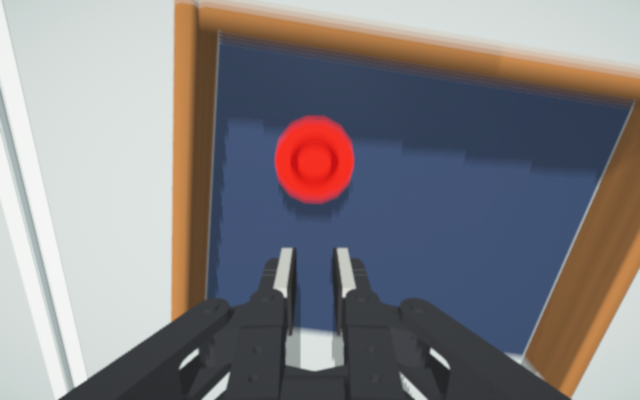

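A lies in the tray at about (488, 265). Next I'll lift clear, turn for B and go behind it.

step_arm(plan=[{"grip": 1.8, "tx": 0, "ty": 0, "tz": -2.5, "ax": 0, "ay": 0, "az": 0}, {"grip": 1.8, "tx": 0, "ty": 0, "tz": -2.5, "ax": 0, "ay": 0, "az": 3.1}, {"grip": 1.8, "tx": 0, "ty": 0, "tz": -2.0, "ax": 0, "ay": 0, "az": 3.1}, {"grip": 1.8, "tx": 0, "ty": 0, "tz": 0, "ax": 0, "ay": 0, "az": 3.1}, {"grip": 1.8, "tx": 0, "ty": 0, "tz": 0, "ax": 0, "ay": 0, "az": 0}, {"grip": 1.8, "tx": 0, "ty": 0, "tz": 0, "ax": 0, "ay": 0, "az": 0}])

```text
time: 7.55
tool_pos: [490.6, 207.9, 74.1]
tcp_rot: [-180.0, 0.0, 83.3]
ft_force: [0.1, 0.0, -0.3]
finger_gap: 18.0
```

step_arm(plan=[{"grip": 1.8, "tx": -4.0, "ty": 0.55, "tz": 0, "ax": 0, "ay": 0, "az": 0}, {"grip": 1.8, "tx": -4.0, "ty": 0.55, "tz": 0, "ax": 0, "ay": 0, "az": 0}, {"grip": 1.8, "tx": -4.0, "ty": 0.55, "tz": 0, "ax": 0, "ay": 0, "az": 0}, {"grip": 1.8, "tx": -4.0, "ty": 0.55, "tz": 0, "ax": 0, "ay": 0, "az": 0}, {"grip": 1.8, "tx": -4.0, "ty": 0.55, "tz": 0, "ax": 0, "ay": 0, "az": 0}, {"grip": 1.8, "tx": -4.0, "ty": 0.55, "tz": 0, "ax": 0, "ay": 0, "az": 0}, {"grip": 1.8, "tx": -4.0, "ty": 0.55, "tz": 0, "ax": 0, "ay": 0, "az": 0}, {"grip": 1.8, "tx": -4.0, "ty": 0.55, "tz": 0, "ax": 0, "ay": 0, "az": 0}])

```text
time: 8.22
tool_pos: [495.2, -116.2, 73.0]
tcp_rot: [-179.9, -0.0, 83.3]
ft_force: [1.3, 1.3, 0.5]
finger_gap: 18.0
```

step_arm(plan=[{"grip": 1.8, "tx": -1.1, "ty": 0.1, "tz": 0, "ax": 0, "ay": 0, "az": 0}, {"grip": 1.8, "tx": 0, "ty": 0, "tz": 0, "ax": 0, "ay": 0, "az": 0}, {"grip": 1.8, "tx": 0, "ty": 0, "tz": 1.5, "ax": 0, "ay": 0, "az": 0}, {"grip": 1.8, "tx": 0, "ty": 0, "tz": 1.5, "ax": 0, "ay": 0, "az": 0}, {"grip": 1.8, "tx": 0, "ty": 0, "tz": 1.0, "ax": 0, "ay": 0, "az": 0}, {"grip": 1.8, "tx": 0, "ty": 0, "tz": 0, "ax": 0, "ay": 0, "az": 0}, {"grip": 1.8, "tx": 0, "ty": 0, "tz": 0, "ax": 0, "ay": 0, "az": 0}])

```text
time: 8.8
tool_pos: [495.4, -124.1, 33.2]
tcp_rot: [-179.8, -0.0, 83.3]
ft_force: [0.2, 0.4, 0.1]
finger_gap: 17.6
```

```bash
python3 wr.py w5
```

```text
8.8 [ 495.4 -124.1   33.2] [-179.8   -0.    83.3] [0.2 0.4 0.1]
[16. 41.] [0, 14, 29, 48, 435] [368.1  -5.4   8. ]
[313. 163.] [282, 132, 62, 63, 3086] [499.9 -79.8   8. ]
[325. 347.] [308, 324, 36, 46, 1348] [ 493.8 -200.2    8. ]
```

View pics/w5.png

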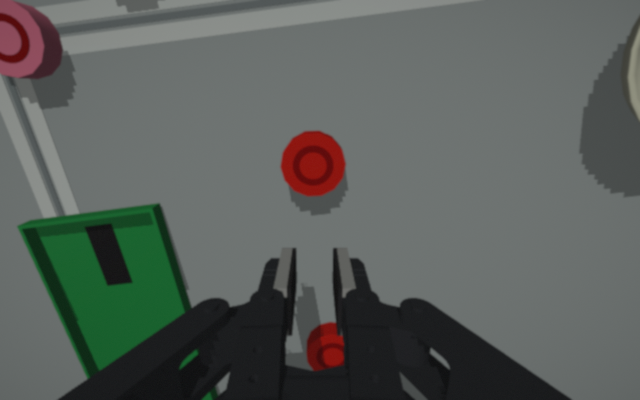

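B at (313,163) is centred ahead of the fingers and the phone case is clear on the left. Descending, then pushing.

step_arm(plan=[{"grip": 1.8, "tx": 0, "ty": 0, "tz": 1.2, "ax": 0, "ay": 0, "az": 0}, {"grip": 1.8, "tx": 0, "ty": 0, "tz": 1.0, "ax": 0, "ay": 0, "az": 0}, {"grip": 1.8, "tx": 0, "ty": 0, "tz": 0.6, "ax": 0, "ay": 0, "az": 0}, {"grip": 1.8, "tx": 0, "ty": 0, "tz": 0.1, "ax": 0, "ay": 0, "az": 0}, {"grip": 1.8, "tx": 0, "ty": 0, "tz": 0, "ax": 0, "ay": 0, "az": 0}, {"grip": 1.8, "tx": 0, "ty": 0, "tz": 0, "ax": 0, "ay": 0, "az": 0}])

```text
time: 9.35
tool_pos: [496.4, -125.3, 5.2]
tcp_rot: [-180.0, -0.0, 83.2]
ft_force: [0.1, 1.0, 0.6]
finger_gap: 17.8
```

step_arm(plan=[{"grip": 1.8, "tx": 0.5, "ty": 0, "tz": 0, "ax": 0, "ay": 0, "az": 0}, {"grip": 1.8, "tx": 0.5, "ty": 0, "tz": 0, "ax": 0, "ay": 0, "az": 0}, {"grip": 1.8, "tx": 0.5, "ty": 0, "tz": 0, "ax": 0, "ay": 0, "az": 0}, {"grip": 1.8, "tx": 0.5, "ty": 0, "tz": 0, "ax": 0, "ay": 0, "az": 0}, {"grip": 1.8, "tx": 0.5, "ty": 0, "tz": 0, "ax": 0, "ay": 0, "az": 0}, {"grip": 1.8, "tx": 0.5, "ty": 0, "tz": 0, "ax": 0, "ay": 0, "az": 0}, {"grip": 1.8, "tx": 0.6, "ty": 0, "tz": 0, "ax": 0, "ay": 0, "az": 0}, {"grip": 1.8, "tx": 0.7, "ty": 0, "tz": 0, "ax": 0, "ay": 0, "az": 0}])

```text
time: 10.02
tool_pos: [501.6, -82.1, 5.4]
tcp_rot: [180.0, 0.0, 83.2]
ft_force: [-0.1, -0.1, 0.7]
finger_gap: 17.6
```

```bash
python3 wr.py w6
```

```text
10.0167 [501.6 -82.1   5.4] [180.    0.   83.2] [-0.1 -0.1  0.7]
[80. 24.] [50, 0, 56, 47, 737] [424.3  32.6   8. ]
[314. 218.] [279, 182, 71, 72, 4038] [504.6 -57.7   8. ]
```

step_arm(plan=[{"grip": 1.8, "tx": 0.8, "ty": 0, "tz": 0, "ax": 0, "ay": 0, "az": 0}, {"grip": 1.8, "tx": 0.8, "ty": 0, "tz": 0, "ax": 0, "ay": 0, "az": 0}, {"grip": 1.8, "tx": 0.8, "ty": 0, "tz": 0, "ax": 0, "ay": 0, "az": 0}, {"grip": 1.8, "tx": 0.8, "ty": 0, "tz": 0, "ax": 0, "ay": 0, "az": 0}, {"grip": 1.8, "tx": 0.8, "ty": 0, "tz": 0, "ax": 0, "ay": 0, "az": 0}, {"grip": 1.8, "tx": 0.8, "ty": 0, "tz": 0, "ax": 0, "ay": 0, "az": 0}, {"grip": 1.8, "tx": 0.8, "ty": 0, "tz": 0, "ax": 0, "ay": 0, "az": 0}, {"grip": 1.8, "tx": 0.8, "ty": 0, "tz": 0, "ax": 0, "ay": 0, "az": 0}])

```text
time: 10.73
tool_pos: [509.1, -18.2, 5.3]
tcp_rot: [-180.0, -0.0, 83.2]
ft_force: [0.4, -0.6, -0.8]
finger_gap: 18.1
```

step_arm(plan=[{"grip": 1.8, "tx": 0.8, "ty": 0, "tz": 0, "ax": 0, "ay": 0, "az": 0}, {"grip": 1.8, "tx": 0.8, "ty": 0, "tz": 0, "ax": 0, "ay": 0, "az": 0}, {"grip": 1.8, "tx": 0.8, "ty": 0, "tz": 0, "ax": 0, "ay": 0, "az": 0}, {"grip": 1.8, "tx": 0.8, "ty": 0, "tz": 0, "ax": 0, "ay": 0, "az": 0}, {"grip": 1.8, "tx": 0.8, "ty": 0, "tz": 0, "ax": 0, "ay": 0, "az": 0}, {"grip": 1.8, "tx": 0.8, "ty": 0, "tz": 0, "ax": 0, "ay": 0, "az": 0}, {"grip": 1.8, "tx": 0.8, "ty": 0, "tz": 0, "ax": 0, "ay": 0, "az": 0}, {"grip": 1.8, "tx": 0.8, "ty": 0, "tz": 0, "ax": 0, "ay": 0, "az": 0}])

```text
time: 11.4
tool_pos: [516.7, 45.3, 5.3]
tcp_rot: [180.0, 0.0, 83.2]
ft_force: [1.0, 0.5, 0.2]
finger_gap: 18.0
```

step_arm(plan=[{"grip": 1.8, "tx": 0.8, "ty": 0, "tz": 0, "ax": 0, "ay": 0, "az": 0}, {"grip": 1.8, "tx": 0.8, "ty": 0, "tz": 0, "ax": 0, "ay": 0, "az": 0}, {"grip": 1.8, "tx": 0.8, "ty": 0, "tz": 0, "ax": 0, "ay": 0, "az": 0}, {"grip": 1.8, "tx": 0.8, "ty": 0, "tz": 0, "ax": 0, "ay": 0, "az": 0}, {"grip": 1.8, "tx": 0.8, "ty": 0, "tz": 0, "ax": 0, "ay": 0, "az": 0}, {"grip": 1.8, "tx": 0.8, "ty": 0, "tz": 0, "ax": 0, "ay": 0, "az": 0}, {"grip": 1.8, "tx": 0.8, "ty": 0, "tz": 0, "ax": 0, "ay": 0, "az": 0}, {"grip": 1.8, "tx": 0.8, "ty": 0, "tz": 0, "ax": 0, "ay": 0, "az": 0}])

```text
time: 12.07
tool_pos: [524.2, 108.8, 5.3]
tcp_rot: [-180.0, 0.0, 83.2]
ft_force: [0.7, -0.5, 0.1]
finger_gap: 18.2
```

```bash
python3 wr.py w7
```

```text
12.0667 [524.2 108.8   5.3] [-180.     0.    83.2] [ 0.7 -0.5  0.1]
[314. 218.] [279, 182, 71, 72, 4041] [527.2 133.3   8. ]
[ 78. 296.] [57, 281, 42, 33, 347] [404.  105.5   8. ]
```

View pics/w7.png

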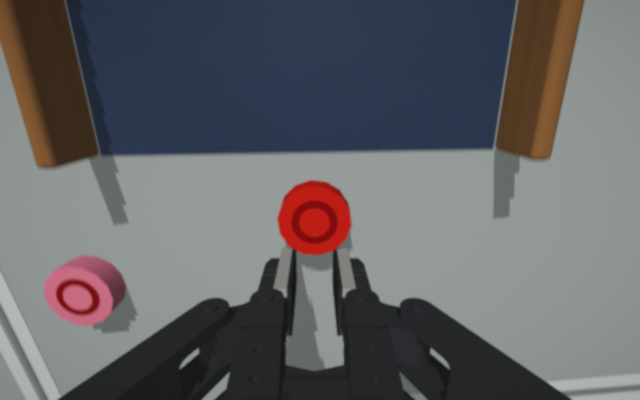

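B is at (314,218), centred on the tray mouth. Continuing.

step_arm(plan=[{"grip": 1.8, "tx": 0.8, "ty": 0, "tz": 0, "ax": 0, "ay": 0, "az": 0}, {"grip": 1.8, "tx": 0.8, "ty": 0, "tz": 0, "ax": 0, "ay": 0, "az": 0}, {"grip": 1.8, "tx": 0.8, "ty": 0, "tz": 0, "ax": 0, "ay": 0, "az": 0}, {"grip": 1.8, "tx": 0.8, "ty": 0, "tz": 0, "ax": 0, "ay": 0, "az": 0}, {"grip": 1.8, "tx": 0.8, "ty": 0, "tz": 0, "ax": 0, "ay": 0, "az": 0}, {"grip": 1.8, "tx": 0.8, "ty": 0, "tz": 0, "ax": 0, "ay": 0, "az": 0}, {"grip": 1.8, "tx": 0.8, "ty": 0, "tz": 0, "ax": 0, "ay": 0, "az": 0}, {"grip": 1.8, "tx": 0.8, "ty": 0, "tz": 0, "ax": 0, "ay": 0, "az": 0}])

```text
time: 12.78
tool_pos: [531.7, 172.4, 5.3]
tcp_rot: [-180.0, 0.0, 83.2]
ft_force: [0.9, 0.4, -0.0]
finger_gap: 18.2
```

step_arm(plan=[{"grip": 1.8, "tx": 0.8, "ty": 0, "tz": 0, "ax": 0, "ay": 0, "az": 0}, {"grip": 1.8, "tx": 0.8, "ty": 0, "tz": 0, "ax": 0, "ay": 0, "az": 0}, {"grip": 1.8, "tx": 0.8, "ty": 0, "tz": 0, "ax": 0, "ay": 0, "az": 0}, {"grip": 1.8, "tx": 0.8, "ty": 0, "tz": 0, "ax": 0, "ay": 0, "az": 0}, {"grip": 1.8, "tx": 0.8, "ty": 0, "tz": 0, "ax": 0, "ay": 0, "az": 0}, {"grip": 1.8, "tx": 0.8, "ty": 0, "tz": 0, "ax": 0, "ay": 0, "az": 0}, {"grip": 1.8, "tx": 0.8, "ty": 0, "tz": 0, "ax": 0, "ay": 0, "az": 0}, {"grip": 1.8, "tx": 0.6, "ty": 0, "tz": 0, "ax": 0, "ay": 0, "az": 0}])

```text
time: 13.45
tool_pos: [539.0, 234.2, 5.3]
tcp_rot: [180.0, -0.0, 83.2]
ft_force: [0.3, 0.5, -0.4]
finger_gap: 18.0
```

step_arm(plan=[{"grip": 1.8, "tx": 0.4, "ty": 0, "tz": 0, "ax": 0, "ay": 0, "az": 0}, {"grip": 1.8, "tx": 0.3, "ty": 0, "tz": 0, "ax": 0, "ay": 0, "az": 0}, {"grip": 1.8, "tx": 0.2, "ty": 0, "tz": 0, "ax": 0, "ay": 0, "az": 0}, {"grip": 1.8, "tx": 0, "ty": 0, "tz": 0, "ax": 0, "ay": 0, "az": 0}, {"grip": 1.8, "tx": -1.0, "ty": 0, "tz": 0, "ax": 0, "ay": 0, "az": 0}, {"grip": 1.8, "tx": -2.0, "ty": 0, "tz": 0, "ax": 0, "ay": 0, "az": 0}, {"grip": 1.8, "tx": 0, "ty": 0, "tz": 0, "ax": 0, "ay": 0, "az": 0}])

```text
time: 14.03
tool_pos: [535.8, 209.1, 4.8]
tcp_rot: [-179.9, 0.1, 83.2]
ft_force: [-0.6, -0.5, 0.3]
finger_gap: 18.1
```

```bash
python3 wr.py w8
```

```text
14.0333 [535.8 209.1   4.8] [-1.799e+02  1.000e-01  8.320e+01] [-0.6 -0.5  0.3]
[315. 146.] [276, 106, 78, 80, 4885] [543.1 266.8   8. ]
[192. 167.] [151, 129, 82, 78, 4978] [488.4 264.    8. ]
```

View pics/w8.png

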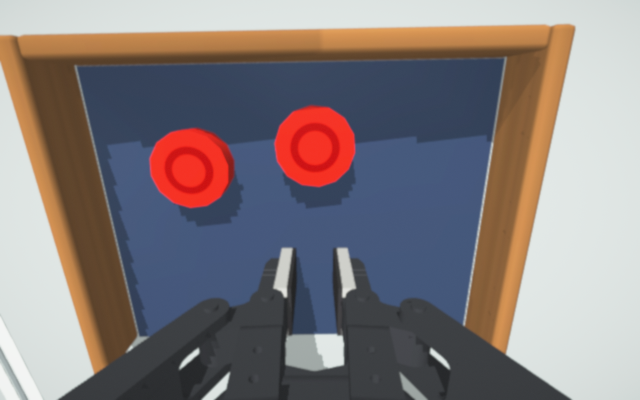

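A and B lie flat in the tray at (192,167) and (315,146) px. Now C.

step_arm(plan=[{"grip": 1.8, "tx": 0, "ty": 0, "tz": -2.5, "ax": 0, "ay": 0, "az": 0}, {"grip": 1.8, "tx": 0, "ty": 0, "tz": -2.5, "ax": 0, "ay": 0, "az": -2.35}, {"grip": 1.8, "tx": 0, "ty": 0, "tz": -2.0, "ax": 0, "ay": 0, "az": -2.35}, {"grip": 1.8, "tx": 0, "ty": 0, "tz": 0, "ax": 0, "ay": 0, "az": 0}, {"grip": 1.8, "tx": 0, "ty": 0, "tz": 0, "ax": 0, "ay": 0, "az": 0}])

```text
time: 14.5
tool_pos: [537.9, 212.6, 77.2]
tcp_rot: [179.8, -0.1, 87.9]
ft_force: [0.2, -0.5, -0.6]
finger_gap: 18.2
```

step_arm(plan=[{"grip": 1.8, "tx": -3.9, "ty": -0.2, "tz": 0, "ax": 0, "ay": 0, "az": 0}, {"grip": 1.8, "tx": -3.9, "ty": -0.2, "tz": 0, "ax": 0, "ay": 0, "az": 0}, {"grip": 1.8, "tx": -3.9, "ty": -0.2, "tz": 0, "ax": 0, "ay": 0, "az": 0}, {"grip": 1.8, "tx": -3.9, "ty": -0.2, "tz": 0, "ax": 0, "ay": 0, "az": 0}, {"grip": 1.8, "tx": -3.9, "ty": -0.2, "tz": 0, "ax": 0, "ay": 0, "az": 0}, {"grip": 1.8, "tx": -3.9, "ty": -0.2, "tz": 0, "ax": 0, "ay": 0, "az": 0}, {"grip": 1.8, "tx": -3.9, "ty": -0.2, "tz": 0, "ax": 0, "ay": 0, "az": 0}, {"grip": 1.8, "tx": -3.9, "ty": -0.2, "tz": 0, "ax": 0, "ay": 0, "az": 0}])

```text
time: 15.17
tool_pos: [507.7, -100.4, 73.9]
tcp_rot: [-179.9, -0.0, 87.9]
ft_force: [1.0, -0.0, 1.0]
finger_gap: 18.4
```

step_arm(plan=[{"grip": 1.8, "tx": -3.9, "ty": -0.2, "tz": 0, "ax": 0, "ay": 0, "az": 0}, {"grip": 1.8, "tx": -3.9, "ty": -0.2, "tz": 0, "ax": 0, "ay": 0, "az": 0}, {"grip": 1.8, "tx": -3.9, "ty": -0.2, "tz": 0, "ax": 0, "ay": 0, "az": 0}, {"grip": 1.8, "tx": -3.4, "ty": -0.1, "tz": 0, "ax": 0, "ay": 0, "az": 0}, {"grip": 1.8, "tx": 0, "ty": 0, "tz": 0, "ax": 0, "ay": 0, "az": 0}, {"grip": 1.8, "tx": 0, "ty": 0, "tz": 2.0, "ax": 0, "ay": 0, "az": 0}, {"grip": 1.8, "tx": 0, "ty": 0, "tz": 2.0, "ax": 0, "ay": 0, "az": 0}, {"grip": 1.8, "tx": 0, "ty": 0, "tz": 0, "ax": 0, "ay": 0, "az": 0}])

```text
time: 15.83
tool_pos: [493.1, -247.5, 29.9]
tcp_rot: [-179.6, -0.3, 87.8]
ft_force: [-0.3, 0.9, -1.6]
finger_gap: 18.0
```

```bash
python3 wr.py w9
```

```text
15.8333 [ 493.1 -247.5   29.9] [-179.6   -0.3   87.8] [-0.3  0.9 -1.6]
[320. 166.] [289, 133, 63, 66, 3203] [ 497.6 -203.7    8. ]
```

View pics/w9.png

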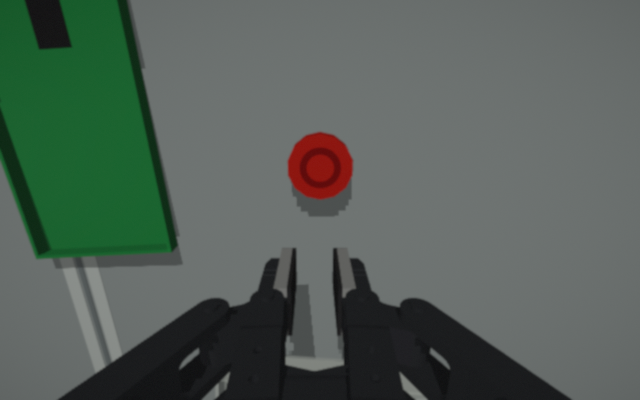

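C is at (320,166), ahead of the fingers. Descending in two stages.

step_arm(plan=[{"grip": 1.8, "tx": 0, "ty": 0, "tz": 1.0, "ax": 0, "ay": 0, "az": 0}, {"grip": 1.8, "tx": 0, "ty": 0, "tz": 0.8, "ax": 0, "ay": 0, "az": 0}, {"grip": 1.8, "tx": 0, "ty": 0, "tz": 0, "ax": 0, "ay": 0, "az": 0}, {"grip": 1.8, "tx": 0, "ty": 0, "tz": 0, "ax": 0, "ay": 0, "az": 0}, {"grip": 1.8, "tx": 0, "ty": 0, "tz": 0, "ax": 0, "ay": 0, "az": 0}])

```text
time: 16.3
tool_pos: [497.2, -249.6, 17.8]
tcp_rot: [180.0, 0.0, 88.0]
ft_force: [0.7, -0.1, -1.1]
finger_gap: 18.2
```

step_arm(plan=[{"grip": 1.8, "tx": 0, "ty": 0, "tz": 0.7, "ax": 0, "ay": 0, "az": 0}, {"grip": 1.8, "tx": 0, "ty": 0, "tz": 0.6, "ax": 0, "ay": 0, "az": 0}, {"grip": 1.8, "tx": 0, "ty": 0, "tz": 0, "ax": 0, "ay": 0, "az": 0}, {"grip": 1.8, "tx": 0, "ty": 0, "tz": 0, "ax": 0, "ay": 0, "az": 0}])

```text
time: 16.63
tool_pos: [496.2, -249.2, 3.5]
tcp_rot: [-179.9, -0.0, 87.9]
ft_force: [-0.3, 0.3, -0.6]
finger_gap: 18.2
```

step_arm(plan=[{"grip": 1.8, "tx": 0.5, "ty": 0, "tz": 0, "ax": 0, "ay": 0, "az": 0}, {"grip": 1.8, "tx": 0.5, "ty": 0, "tz": 0, "ax": 0, "ay": 0, "az": 0}, {"grip": 1.8, "tx": 0.5, "ty": 0, "tz": 0, "ax": 0, "ay": 0, "az": 0}, {"grip": 1.8, "tx": 0.5, "ty": 0, "tz": 0, "ax": 0, "ay": 0, "az": 0}, {"grip": 1.8, "tx": 0.5, "ty": 0, "tz": 0, "ax": 0, "ay": 0, "az": 0}, {"grip": 1.8, "tx": 0.5, "ty": 0, "tz": 0, "ax": 0, "ay": 0, "az": 0}, {"grip": 1.8, "tx": 0.6, "ty": 0, "tz": 0, "ax": 0, "ay": 0, "az": 0}, {"grip": 1.8, "tx": 0.7, "ty": 0, "tz": 0, "ax": 0, "ay": 0, "az": 0}])

```text
time: 17.3
tool_pos: [498.4, -206.1, 4.4]
tcp_rot: [180.0, 0.0, 87.9]
ft_force: [-0.1, 0.2, -0.2]
finger_gap: 18.0
```

```bash
python3 wr.py w10
```

```text
17.3 [ 498.4 -206.1    4.4] [180.    0.   87.9] [-0.1  0.2 -0.2]
[314. 219.] [279, 182, 71, 73, 4092] [ 499.3 -181.5    8. ]
```

C is cradled. Sliding.

step_arm(plan=[{"grip": 1.8, "tx": 0.8, "ty": 0, "tz": 0, "ax": 0, "ay": 0, "az": 0}, {"grip": 1.8, "tx": 0.8, "ty": 0, "tz": 0, "ax": 0, "ay": 0, "az": 0}, {"grip": 1.8, "tx": 0.8, "ty": 0, "tz": 0, "ax": 0, "ay": 0, "az": 0}, {"grip": 1.8, "tx": 0.8, "ty": 0, "tz": 0, "ax": 0, "ay": 0, "az": 0}, {"grip": 1.8, "tx": 0.8, "ty": 0, "tz": 0, "ax": 0, "ay": 0, "az": 0}, {"grip": 1.8, "tx": 0.8, "ty": 0, "tz": 0, "ax": 0, "ay": 0, "az": 0}, {"grip": 1.8, "tx": 0.8, "ty": 0, "tz": 0, "ax": 0, "ay": 0, "az": 0}, {"grip": 1.8, "tx": 0.8, "ty": 0, "tz": 0, "ax": 0, "ay": 0, "az": 0}])

```text
time: 18.02
tool_pos: [500.7, -141.8, 4.3]
tcp_rot: [180.0, -0.0, 87.9]
ft_force: [0.1, 0.0, -0.5]
finger_gap: 17.7
```

step_arm(plan=[{"grip": 1.8, "tx": 0.8, "ty": 0, "tz": 0, "ax": 0, "ay": 0, "az": 0}, {"grip": 1.8, "tx": 0.8, "ty": 0, "tz": 0, "ax": 0, "ay": 0, "az": 0}, {"grip": 1.8, "tx": 0.8, "ty": 0, "tz": 0, "ax": 0, "ay": 0, "az": 0}, {"grip": 1.8, "tx": 0.8, "ty": 0, "tz": 0, "ax": 0, "ay": 0, "az": 0}, {"grip": 1.8, "tx": 0.8, "ty": 0, "tz": 0, "ax": 0, "ay": 0, "az": 0}, {"grip": 1.8, "tx": 0.8, "ty": 0, "tz": 0, "ax": 0, "ay": 0, "az": 0}, {"grip": 1.8, "tx": 0.8, "ty": 0, "tz": 0, "ax": 0, "ay": 0, "az": 0}, {"grip": 1.8, "tx": 0.8, "ty": 0, "tz": 0, "ax": 0, "ay": 0, "az": 0}])

```text
time: 18.68
tool_pos: [503.0, -77.9, 4.3]
tcp_rot: [180.0, 0.0, 87.9]
ft_force: [-0.2, -0.7, -0.6]
finger_gap: 17.9
```

step_arm(plan=[{"grip": 1.8, "tx": 0.8, "ty": 0, "tz": 0, "ax": 0, "ay": 0, "az": 0}, {"grip": 1.8, "tx": 0.8, "ty": 0, "tz": 0, "ax": 0, "ay": 0, "az": 0}, {"grip": 1.8, "tx": 0.8, "ty": 0, "tz": 0, "ax": 0, "ay": 0, "az": 0}, {"grip": 1.8, "tx": 0.8, "ty": 0, "tz": 0, "ax": 0, "ay": 0, "az": 0}, {"grip": 1.8, "tx": 0.8, "ty": 0, "tz": 0, "ax": 0, "ay": 0, "az": 0}, {"grip": 1.8, "tx": 0.8, "ty": 0, "tz": 0, "ax": 0, "ay": 0, "az": 0}, {"grip": 1.8, "tx": 0.8, "ty": 0, "tz": 0, "ax": 0, "ay": 0, "az": 0}, {"grip": 1.8, "tx": 0.8, "ty": 0, "tz": 0, "ax": 0, "ay": 0, "az": 0}])

```text
time: 19.35
tool_pos: [505.3, -13.9, 4.3]
tcp_rot: [180.0, 0.0, 87.9]
ft_force: [-0.5, -0.5, 0.1]
finger_gap: 18.3
```

step_arm(plan=[{"grip": 1.8, "tx": 0.8, "ty": 0, "tz": 0, "ax": 0, "ay": 0, "az": 0}, {"grip": 1.8, "tx": 0.8, "ty": 0, "tz": 0, "ax": 0, "ay": 0, "az": 0}, {"grip": 1.8, "tx": 0.8, "ty": 0, "tz": 0, "ax": 0, "ay": 0, "az": 0}, {"grip": 1.8, "tx": 0.8, "ty": 0, "tz": 0, "ax": 0, "ay": 0, "az": 0}, {"grip": 1.8, "tx": 0.8, "ty": 0, "tz": 0, "ax": 0, "ay": 0, "az": 0}, {"grip": 1.8, "tx": 0.8, "ty": 0, "tz": 0, "ax": 0, "ay": 0, "az": 0}, {"grip": 1.8, "tx": 0.8, "ty": 0, "tz": 0, "ax": 0, "ay": 0, "az": 0}, {"grip": 1.8, "tx": 0.8, "ty": 0, "tz": 0, "ax": 0, "ay": 0, "az": 0}])

```text
time: 20.02
tool_pos: [507.6, 50.1, 4.3]
tcp_rot: [180.0, 0.0, 87.9]
ft_force: [-0.7, -0.5, -0.3]
finger_gap: 18.4
```

```bash
python3 wr.py w11
```

```text
20.0167 [507.6  50.1   4.3] [180.    0.   87.9] [-0.7 -0.5 -0.3]
[ 71. 158.] [46, 137, 49, 44, 589] [404.5 106.7   8. ]
[314. 219.] [279, 182, 71, 74, 4110] [508.5  74.6   8. ]
[151. 303.] [131, 288, 40, 32, 348] [424.6  32.2   8. ]
```

step_arm(plan=[{"grip": 1.8, "tx": 0.8, "ty": 0, "tz": 0, "ax": 0, "ay": 0, "az": 0}, {"grip": 1.8, "tx": 0.8, "ty": 0, "tz": 0, "ax": 0, "ay": 0, "az": 0}, {"grip": 1.8, "tx": 0.8, "ty": 0, "tz": 0, "ax": 0, "ay": 0, "az": 0}, {"grip": 1.8, "tx": 0.8, "ty": 0, "tz": 0, "ax": 0, "ay": 0, "az": 0}, {"grip": 1.8, "tx": 0.8, "ty": 0, "tz": 0, "ax": 0, "ay": 0, "az": 0}, {"grip": 1.8, "tx": 0.8, "ty": 0, "tz": 0, "ax": 0, "ay": 0, "az": 0}, {"grip": 1.8, "tx": 0.8, "ty": 0, "tz": 0, "ax": 0, "ay": 0, "az": 0}, {"grip": 1.8, "tx": 0.8, "ty": 0, "tz": 0, "ax": 0, "ay": 0, "az": 0}])

```text
time: 20.73
tool_pos: [509.9, 114.1, 4.3]
tcp_rot: [-180.0, -0.0, 87.9]
ft_force: [0.2, 0.2, -0.6]
finger_gap: 18.2
```

step_arm(plan=[{"grip": 1.8, "tx": 0.8, "ty": 0, "tz": 0, "ax": 0, "ay": 0, "az": 0}, {"grip": 1.8, "tx": 0.8, "ty": 0, "tz": 0, "ax": 0, "ay": 0, "az": 0}, {"grip": 1.8, "tx": 0.8, "ty": 0, "tz": 0, "ax": 0, "ay": 0, "az": 0}, {"grip": 1.8, "tx": 0.8, "ty": 0, "tz": 0, "ax": 0, "ay": 0, "az": 0}, {"grip": 1.8, "tx": 0.8, "ty": 0, "tz": 0, "ax": 0, "ay": 0, "az": 0}, {"grip": 1.8, "tx": 0.8, "ty": 0, "tz": 0, "ax": 0, "ay": 0, "az": 0}, {"grip": 1.8, "tx": 0.8, "ty": 0, "tz": 0, "ax": 0, "ay": 0, "az": 0}, {"grip": 1.8, "tx": 0.6, "ty": 0, "tz": 0, "ax": 0, "ay": 0, "az": 0}])

```text
time: 21.4
tool_pos: [512.2, 176.2, 4.3]
tcp_rot: [180.0, -0.0, 87.9]
ft_force: [0.1, 0.2, -0.1]
finger_gap: 18.0
```

step_arm(plan=[{"grip": 1.8, "tx": 0.4, "ty": 0, "tz": 0, "ax": 0, "ay": 0, "az": 0}, {"grip": 1.8, "tx": 0.3, "ty": 0, "tz": 0, "ax": 0, "ay": 0, "az": 0}, {"grip": 1.8, "tx": 0.2, "ty": 0, "tz": 0, "ax": 0, "ay": 0, "az": 0}, {"grip": 1.8, "tx": 0, "ty": 0, "tz": 0, "ax": 0, "ay": 0, "az": 0}, {"grip": 1.8, "tx": -1.0, "ty": 0, "tz": 0, "ax": 0, "ay": 0, "az": 0}, {"grip": 1.8, "tx": -2.0, "ty": 0, "tz": 0, "ax": 0, "ay": 0, "az": 0}, {"grip": 1.8, "tx": 0, "ty": 0, "tz": 0, "ax": 0, "ay": 0, "az": 0}])

```text
time: 21.98
tool_pos: [511.0, 151.2, 4.0]
tcp_rot: [-180.0, 0.1, 87.9]
ft_force: [-0.1, -0.2, -0.6]
finger_gap: 17.9
```

```bash
python3 wr.py w12
```

```text
21.9833 [511.  151.2   4. ] [-1.80e+02  1.00e-01  8.79e+01] [-0.1 -0.2 -0.6]
[244.  23.] [196, 0, 92, 54, 3943] [488.1 257.1   8. ]
[386.  16.] [344, 0, 90, 41, 2672] [542.2 257.3   8. ]
[315. 147.] [276, 106, 79, 81, 4942] [513.4 209.    8. ]
```

View pics/w12.png

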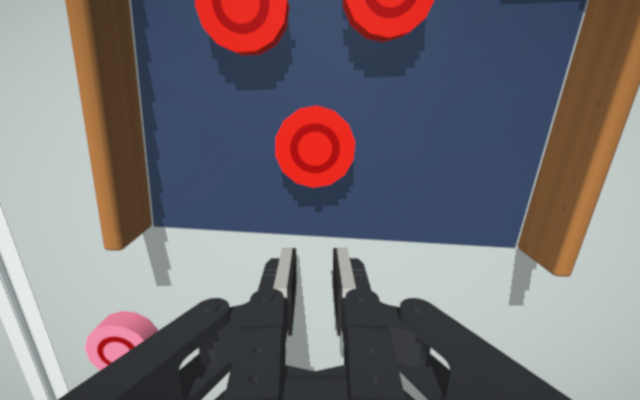

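C lies wholly inside at (315,147) px, about 30 mm in from the front edge. I'll lift away and check everything from outside.

step_arm(plan=[{"grip": 1.8, "tx": 0, "ty": 0, "tz": -2.0, "ax": 0, "ay": 0, "az": 0}, {"grip": 1.8, "tx": 0, "ty": 0, "tz": -3.5, "ax": 0, "ay": 0, "az": 0}, {"grip": 1.8, "tx": 0, "ty": 0, "tz": -3.5, "ax": 0, "ay": 0, "az": 0}, {"grip": 1.8, "tx": 0, "ty": 0, "tz": -3.5, "ax": 0, "ay": 0, "az": 0}, {"grip": 1.8, "tx": 0, "ty": 0, "tz": -3.5, "ax": 0, "ay": 0, "az": 0}, {"grip": 1.8, "tx": -2.0, "ty": -3.0, "tz": 0, "ax": 0, "ay": 0, "az": 0}, {"grip": 1.8, "tx": -2.0, "ty": -3.0, "tz": 0, "ax": 0, "ay": 0, "az": 0}, {"grip": 1.8, "tx": -2.0, "ty": -3.0, "tz": 0, "ax": 0, "ay": 0, "az": 0}])

```text
time: 22.7
tool_pos: [418.9, 97.0, 165.1]
tcp_rot: [179.9, -0.0, 88.0]
ft_force: [0.0, -0.8, 0.9]
finger_gap: 18.2
```

step_arm(plan=[{"grip": 1.8, "tx": -3.0, "ty": -2.0, "tz": 0, "ax": 0, "ay": 0, "az": 0}, {"grip": 1.8, "tx": -3.0, "ty": -2.0, "tz": 0, "ax": 0, "ay": 0, "az": 0}, {"grip": 1.8, "tx": -3.0, "ty": 0, "tz": 0, "ax": 0, "ay": 0, "az": 0}, {"grip": 1.8, "tx": -3.0, "ty": 0, "tz": 0, "ax": 0, "ay": 0, "az": 0}, {"grip": 1.8, "tx": 0, "ty": 0, "tz": 0, "ax": 0, "ay": 0, "az": 0}, {"grip": 1.8, "tx": 0, "ty": 0, "tz": 0, "ax": 0, "ay": 0, "az": 0}])

```text
time: 23.2
tool_pos: [374.9, -22.2, 164.5]
tcp_rot: [180.0, -0.0, 87.7]
ft_force: [0.1, 0.6, -0.2]
finger_gap: 18.0
```

```bash
python3 - <<'E'
from h import *
s=sense(); print(s['time'],s['tool_pos'].round(1),s['ft_force'].round(1))
for n in("scene","top"):
    im=snapshot(n); cv2.imwrite(f"pics/{n}1.png",im[:,:,::-1])
    for c,a,w,mh in blobs(im,n,pr=False):
        d=w[:2]-np.array([531.6,229.3]);t=np.radians(-6.1);print(n,c,a,w,mh,"tray",(d[0]*np.cos(t)+d[1]*np.sin(t)).round(),(-d[0]*np.sin(t)+d[1]*np.cos(t)).round())
E
```

```text
23.2 [374.9 -22.2 164.5] [ 0.1  0.6 -0.2]
scene [338.7 110.5] 87 [489.3 269.8   6. ] [169.  12.  10.] tray -46.0 36.0
scene [354.2 115. ] 86 [543.5 273.    6. ] [172.  13.  10.] tray 7.0 45.0
scene [338.9 124.2] 87 [514.7 214.9   6. ] [175.  14.  12.] tray -15.0 -16.0
scene [294.9 136. ] 69 [409.1 109.7   6. ] [197.  83. 102.] tray -109.0 -132.0
scene [289.8 154.4] 71 [428.8  36.7   6. ] [201.  84. 104.] tray -82.0 -202.0
scene [266.7 156.6] 72 [368.6  -1.2   6. ] [200.  83. 104.] tray -138.0 -247.0
scene [246.5 317. ] 26 [ 569.9 -466.9    6. ] [165.  11.   6.] tray 112.0 -688.0
top [470.2 207. ] 29 [ 575.4 -477.3    6. ] [132.  31.  28.] tray 119.0 -698.0
top [164.  220.6] 186 [544.6 269.    6. ] [149.  30.  30.] tray 9.0 41.0
top [187.5 232.8] 180 [514.9 210.5   6. ] [152.  33.  33.] tray -15.0 -20.0
top [164.  243.3] 187 [489.8 265.7   6. ] [150.  31.  30.] tray -45.0 32.0
top [259.8 268.9] 66 [428.2  34.6   6. ] [170.  83.  99.] tray -82.0 -205.0
top [228.9 277.4] 61 [408.6 107.5   6. ] [166.  80.  96.] tray -109.0 -134.0
```

View pics/scene1.png

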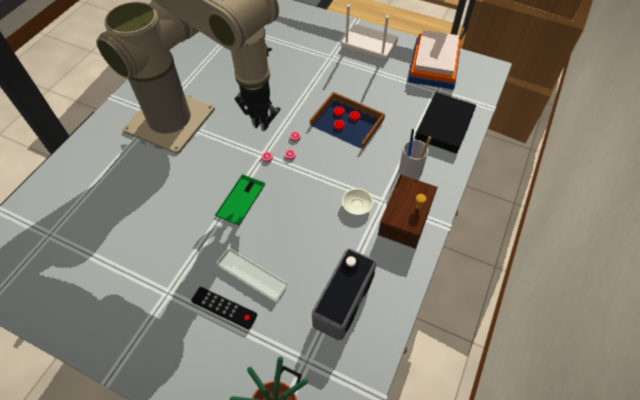

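View pics/top1.png

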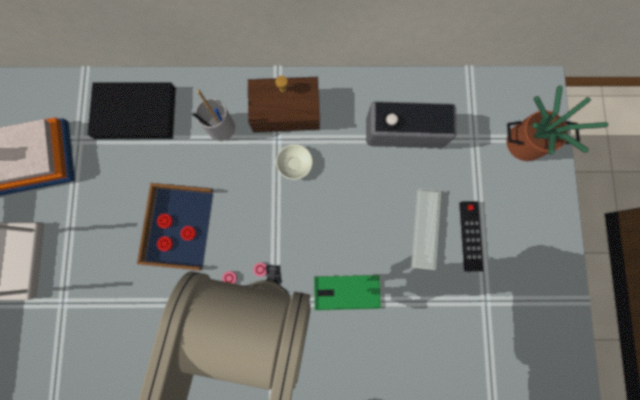

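Both outside views put all three red pieces flat inside the tray, with local centres at about (-46, 34), (8, 43) and (-15, -18) mm. Their rims are at least 8 mm clear of every wall and the front edge. The pinks and everything else visible are unmoved, and the robot touches nothing.

```bash
python3 -c "
from bench import *
print(hand_in()); print(sense()['time'])"
```

```text
the job is handed in; nothing more can be done
None
the job is handed in; nothing more can be done
```

All three red draughts pieces are flat and wholly inside the tray, and I handed the job in at about 23 s on the robot's clock, against the 67 s limit. I slid them in one at a time, nearest first, cradled between the fingertips about 18 mm apart, at no more than about 100 mm/s along the console.

**Piece positions:** in the tray's own axes the centres are at about (-46, 34), (8, 43) and (-15, -18) mm. Every rim is at least 8 mm clear of the walls and the front edge. The top and scene cameras agreed to about 4 mm.

**Everything else:**
- **Pink look-alikes:** all three kept their positions in the scene camera. In the last top view the arm hid one of them.
- **Other objects:** the phone case, dish, remote, remote cover, pen cup, box and speaker looked unmoved. I checked these by eye, and the lid and button likewise.

**Forces:** the wrist readings taken after each move stayed within about 2.5 N. The gripper ended clear of everything, about 165 mm above the console. No check failed. The hand-in gave no verdict.

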